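# Set the length gauge on the stop rail and hold its index plunger out

## Task

On the pipe-cutting stop rail, stand the white pipe coupling upright on the deck right up against the face of the yellow fence, on the rail's centre line, and let go of it. Then grip the red knob of the blue stop's sprung index plunger, pull it straight up as far as it goes so that the pin is clear of its hole, and finish while still holding it out so that I can slide the stop up to the coupling. Leave everything else on the bench where it is.

Things in the scene. Friction and masses are not known exactly. Their poses are not given: they have to be found in the camera images.
- jig: Stop rail, fixed: aluminium deck 100 wide (x), 380 long (y), 15 thick, index holes along its centre line x = 0. Origin: centre of underside, on the bench. On it at jig y = -115 the blue stop: a bridge 80 (x) by 68 (y), top at z = 70, open to +x and -x so the pin shows; a barrel of 24 diameter to z = 85 guides the vertical plunger with the red knob. Yellow fence towards the +y end.
- fence: Yellow fence fixed across the deck, axes parallel to the jig's. Plate 80 wide (x), 10 thick (y 0 to +10), 50 high; behind it a foot 10 high to y = +45 and a bolt 22 high. Origin: bottom centre of the front face, on the deck's top, on the rail's centre line. The face is the plane y = 0, looking to -y, to the blue stop. A coupling against it has its axis at x = 0, y = -27.5.
- coupling: Straight white pipe coupling: a plain tube of outer diameter 55, wall 4, height 70, with a fine bead round its middle, about 0.1 kg, standing upright on the bench. Origin: centre of its underside; z up along its axis.
- plunger (a joint): Lift of the index plunger in m: 0 = seated (pin 8 mm down in its hole), 0.016 = fully back, against its stop. Moves straight up; a spring pushes it back down with about 5 N when seated, 11 N when fully back, plus about 0.6 N of weight. It springs back if let go.
- knob_base (a point): Centre of the underside of the red fluted knob on top of the plunger: vertical cylinder of 26 diameter (27 over the flutes) and 28 high, the grip of the plunger. This point is 90 mm above the bench when seated (5 above the barrel); rises with the plunger.
- knob_top (a point): Centre of the top of the red knob, 118 mm above the bench when seated.
- pin_tip (a point): Lower end of the plunger's steel pin (12 diameter): 7 mm above the bench when seated, 23 mm when fully back.
- seat (a point): Mouth of the pin's hole in the deck, 15 mm above the bench, straight below the knob.
- tin: Bystander: steel tin with an orange band, diameter 62, height 80; origin centre of underside.
- tee: Bystander: grey pipe tee lying flat, 80 long (x) with a branch 36 to +y, 40 high; origin on the bench below the middle of its run.
- cap: Bystander: blue pipe cap, diameter 60, height 44; origin centre of underside.
- primer: Bystander: white bottle with a green label, diameter 56, height 120; origin centre of underside.
- screwdriver: Bystander: green-handled screwdriver lying along its x.
- mug: Bystander: blue mug, diameter 76, height 85; origin centre of underside.
- wrench: Bystander: wrench lying along its x.
Things that resemble listed ones, but are neither listed nor needed, are in the scene too. What is shaped like the coupling but green, pink or turquoise is not meant.

How it is judged:
On the way, in this order (a step that is already met when the one before it is completed fails the run):
1. the coupling stands upright on the deck against the fence's face, let go, with the plunger still seated (x of coupling in the frame of fence between -0.01 and 0.01 m and y of coupling in the frame of fence between -0.0345 and -0.0255 m and z of coupling in the frame of fence between -0.004 and 0.004 m and angle between coupling's own z axis and vertical below 0.1 rad and linear speed of coupling below 0.02 m/s and contact force between each of the arm, the fingers and coupling below 0.3 N and value of joint plunger below 0.004 m), for 0.2 s.
2. the plunger is pulled fully back by the fingers (value of joint plunger above 0.013 m and contact force between the fingers and plunger above 2 N), for 0.3 s.
At the end, for the whole second after the job is handed in: The fingers hold the red knob with the plunger lifted at least 13 of its 16 mm; the coupling stands upright and untouched on the deck, its wall at most 7 mm from the fence's face and its axis within 10 mm of the rail's centre line (all of step 2 and x of coupling in the frame of fence between -0.01 and 0.01 m and y of coupling in the frame of fence between -0.0345 and -0.0255 m and z of coupling in the frame of fence between -0.004 and 0.004 m and angle between coupling's own z axis and vertical below 0.1 rad and linear speed of coupling below 0.02 m/s and contact force between each of the arm, the fingers and coupling below 0.3 N); the arm keeps its last pose, push and grip.
It fails at once if a bystander is shifted by more than 30 mm or tipped over (distance of any of tin, tee, cap, primer, screwdriver, mug, wrench from where it was at the start of the episode above 0.03 m or angle between any of tin, cap, primer, mug's own z axis and vertical above 0.5 rad).
It also fails if it takes over 45 s, if anything falls off the work surface, if the arm or the gripper's body presses on something with over 40 N, if the wrist force passes 120 N, or if a joint passes its speed limit or range.

## Robot

A 7-joint arm with a two-finger parallel gripper is mounted at the origin on the work surface. World frame = base frame: x ahead of the robot, y to its left, z up, the work surface at z = 0. Lengths are in m, angles in rad, forces in N, time in s.
With the tool pointing down it reaches from about 0.4 to 0.85 m from the base axis. Payload 4.5 kg.
Tool frame: the origin (TCP) lies where the fingers leave the gripper's body, on its centre line; the fingertips stand 64 mm ahead of it and the grasp point (between the pads) lies 45 mm ahead of it; z points along the fingers, y is the line along which they close (so a half turn about z gives the same grasp; the last joint's range is limited). The gripper opens to 88 mm and grips with 3 to 60 N. Pads are 18 mm wide; open, the fingers measure 123 mm over their backs; the gripper's body (75 mm by 187 mm) begins 45 mm behind the grasp point.
Start: joints at [1.259, 0.689, -0.195, 1.565, 0.157, 0.902, -0.215], TCP at [0.212, -0.588, 0.303] pointing down, gripper open.
Joint ranges: [-3.01, 3.01], [-0.46, 2.08], [-1.47, 1.51], [0.13, 2.56], [-1, 4.14], [0.04, 2.09], [-2.66, 2.66]. Speed limits (rad/s): [2.57, 2.57, 3.14, 3.14, 3.14, 3.14, 3.14].

## Interface

Orientations are given as a unit quaternion [x, y, z, w].
In Python, from plant import r gives the robot as it stands.
- The arm moves only by the tool play_rows, never from a script. Its arguments are lists of equal length, an entry for each row: "translation": the shift along the tool's x, y, z in m, a list of three; "delta_rot": the turn, a rotation vector about the tool's x, y, z in degrees, a list of three; "grip": the opening, from -1 (shut) to 1 (fully open). In form: {"translation": [[x, y, z], ...], "delta_rot": [[rx, ry, rz], ...], "grip": [grip, ...]}. A call has 1 to 20 rows; each row shifts and turns the commanded pose from where the row before left it, along the tool's axes as they then stand; what a row does not reach is not made up. A row lasts 1/8 s, in which the tool goes at most 62.5 mm and 10.7 degrees, less where a joint would pass 70% of its speed; a pose out of reach is approached as far as the arm can. A call with a gripper value outside its range is refused whole. The fingers move at their own pace and stop on an object; "squeeze" is the grip in N (left out, the last holds). Time passes only in rows, so rows that do not move let the fingers close. It gives the time, the measured TCP pose, the force, the opening and the grip force at its end, in the units of the state.
- r.get_state(): the state, without advancing time (a new reading comes with each control period).
- r.snapshot(name): name is "side" or "top"; returns the picture (480x640x3 uint8, blue, green, red); there is no depth.
- r.get_calibration(name): a dict with "intrinsics" (3x3 intrinsics, pixels), "eye" and "rotation" of the camera in the world. Camera axes: x right, y up, looking along -z (the intrinsics and any distortion apply to the point x, -y, -z); pixel columns grow to the right and rows downward; lengths in m; the calibration is good to about 2 mm. A picture is of the moment at which its call begins. get_calibration takes no time and is no camera call.
- r.finish_job(): hands the job in; it is judged then, once.
Trained networks look in the newest picture that a camera, given by its name, has taken for a name from the list of things; names that differ only in an ending like _2 or _b are one class to them, and where a whole thing is asked for, a point or a joint stands for the part that bears it (a point fixed in the world has none). Each returns a list of dicts, best first, with "confidence" (0 to 1); they miss things now and then, are a little off and sometimes report something else, mostly with a low value. They report only what shows in the picture. A call takes as long as a camera call. They do not tell look-alikes from the thing itself.
- r.look_for(camera, target): "point" ([x, y, z] in m, in world coordinates, good to about 4 mm: the middle of the surface that is visible of it).
- r.silhouettes(camera, target): "pixels" (480x640 bool, what is visible of it).
The state is a dict: "clock": time; "q": joint angles; "qd": joint speeds; "joint_torque": joint torques, N m; "tool_pos": TCP position; "eef_rot": TCP orientation; "contact_force": force on the tool from outside, world axes, zero at the start; "moment": the same for the moment, N m; "opening": opening from 0.0 (shut) to 1.0 (fully open); "finger_force": force on a finger pad.
Only numpy, scipy, OpenCV 4.12 (cv2) and the standard library are available. Lean on these libraries where they do the work, as an engineer would, in place of code of your own. Each camera call takes 0.05 s, during which the arm holds its last target. There are 200 camera calls.

## Working session

There is one attempt and no reset: what is moved stays moved. The work goes in short steps, Python scripts to look and compute and a tool call to move; the robot and the scene stay as the last step left them, time stands still between calls to the robot, and variables do not carry over. Pictures are saved under pics/ and viewed, at most 10 in all, crops included, and the job is handed in when it is done.

Besides the shell and the picture viewer there is one more tool, called as name(argument=value, ...) on one line, values as JSON. play_rows: Moves the arm, as the interface text tells. Its arguments: {"type":"object","properties":{"translation":{"type":"array","items":{"type":"array","items":{"type":"number"}}},"delta_rot":{"type":"array","items":{"type":"array","items":{"type":"number"}}},"grip":{"type":"array","items":{"type":"number"}},"squeeze":{"type":"number"}},"required":["translation","delta_rot","grip"]}

```bash
mkdir -p pics; ls; python3 - <<'E'
from plant import r
import cv2
for n in("side","top"):
    cv2.imwrite(f"pics/{n}0.png",r.snapshot(n)); print(r.get_calibration(n))
    for t in("coupling","fence","jig","plunger","knob_top","knob_base","seat"):
        print(n,t,[(x["point"],round(x["confidence"],2)) for x in r.look_for(n,t)][:5])
print(r.get_state())
E
```

```text
pics
{'intrinsics': array([[453.04772025,   0.        , 322.36658126],
       [  0.        , 453.04772025, 243.72002952],
       [  0.        ,   0.        ,   1.        ]]), 'eye': array([0.450321  , 0.82760638, 0.92879862]), 'rotation': array([-0.02792286,  0.3738197 ,  0.92475209, -0.06567126])}
side coupling [([0.4153, -0.0855, 0.0462], 0.92), ([0.3685, -0.2721, 0.0439], 0.9), ([0.332, -0.1542, 0.048], 0.71), ([0.4628, -0.1825, 0.0473], 0.57)]
side fence []
side jig [([0.58, 0.1251, 0.0144], 0.8), ([0.7542, -0.1872, 0.0048], 0.28)]
side plunger [([0.5603, 0.0261, 0.1176], 0.65)]
side knob_top [([0.5613, 0.0338, 0.1142], 0.7)]
side knob_base []
side seat [([0.58, 0.1284, 0.0149], 0.88), ([0.5578, 0.0332, 0.1116], 0.33)]
{'intrinsics': array([[505.71511779,   0.        , 318.85843786],
       [  0.        , 505.71511779, 240.34903967],
       [  0.        ,   0.        ,   1.        ]]), 'eye': array([0.40927938, 0.04125263, 1.44929916]), 'rotation': array([-0.04681547,  0.03489649,  0.71073286, -0.70103449])}
top coupling [([0.4572, -0.2058, 0.0507], 0.78), ([0.3273, -0.1745, 0.05
[... 530 characters left out ...]
0.68910778, -0.19457048,  1.56527682,  0.15730616,
        0.90252651, -0.21510026]), 'qd': array([-9.11683191e-05, -1.20595190e-03,  8.22891303e-04,  1.40643002e-03,
        2.76199569e-04, -7.32089186e-05,  1.25149243e-04]), 'joint_torque': array([-4.51883952e-04, -5.27435088e+01, -1.26736019e+00, -1.53738517e+01,
       -5.20260434e-02, -9.72429116e-04,  9.81208501e-06]), 'tool_pos': array([ 0.21184584, -0.58802593,  0.30274331]), 'eef_rot': array([ 9.85091765e-01,  1.72029689e-01, -1.57733343e-06,  3.33742550e-05]), 'contact_force': array([-0.17840577, -0.39098439,  0.42389351]), 'moment': array([-0.00280288, -0.01066853, -0.00606201]), 'finger_force': 0.0, 'opening': 1.0010497236862625}
```

View pics/side0.png

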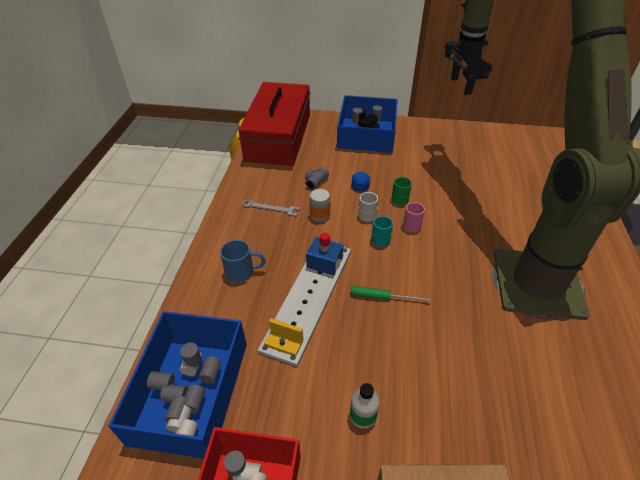

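View pics/top0.png

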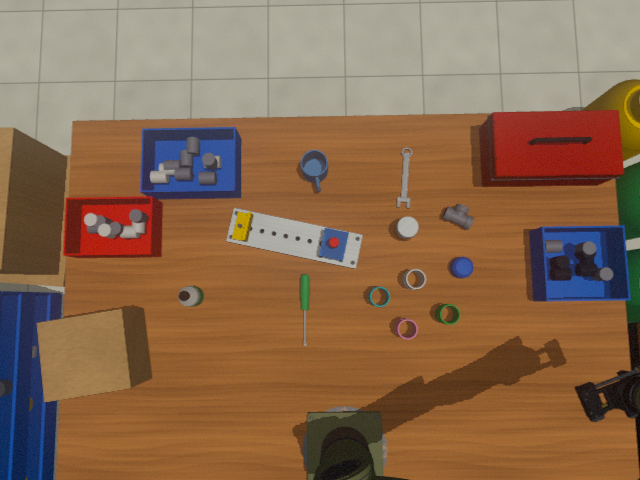

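The side view shows a white coupling at (369,207). Look-alikes are green (402,192), pink (414,217), turquoise (382,231) and the tin with a white top (320,205). In the top view the white one is at (415,279), green (447,314), pink (407,329), turquoise (379,297) and the tin lid (407,228). I choose the white tube at top (415,279). The rail runs from the fence at (243,227) to the knob at (333,242).

```bash
cat > h.py <<'E'
import numpy as np,cv2
from scipy.spatial.transform import Rotation as R
from plant import r
def ray(n,px,z):
    c=r.get_calibration(n);K=c["intrinsics"];M=R.from_quat(c["rotation"]).as_matrix()
    p=np.atleast_2d(px).astype(float)
    d=np.c_[(p[:,0]-K[0,2])/K[0,0],-(p[:,1]-K[1,2])/K[1,1],-np.ones(len(p))]@M.T
    return c["eye"]+d*((z-c["eye"][2])/d[:,2])[:,None]
def proj(n,P):
    c=r.get_calibration(n);K=c["intrinsics"];M=R.from_quat(c["rotation"]).as_matrix()
    q=(np.atleast_2d(P)-c["eye"])@M
    return np.c_[K[0,2]-K[0,0]*q[:,0]/q[:,2],K[1,2]+K[1,1]*q[:,1]/q[:,2]]
E
python3 - <<'E'
from h import *
I=cv2.imread("pics/top0.png");S=cv2.imread("pics/side0.png")
def blobs(I,lo,hi,box):
    m=np.zeros(I.shape[:2],np.uint8);x0,y0,x1,y1=box
    m[y0:y1,x0:x1]=cv2.inRange(cv2.cvtColor(I,cv2.COLOR_BGR2HSV),lo,hi)[y0:y1,x0:x1]
    n,l,s,c=cv2.connectedComponentsWithStats(m); return m,[(s[i].tolist(),c[i].round(2)) for i in range(1,n) if s[i][4]>4]
print("holes",blobs(I,(0,0,0),(180,255,90),(225,205,320,270))[1])
print("red",blobs(I,(0,150,90),(6,255,255),(315,225,350,260))[1],blobs(S,(0,150,90),(6,255,255),(310,225,340,262))[1])
m,_=blobs(I,(0,0,130),(180,60,255),(220,205,370,272));print("deck",cv2.boxPoints(cv2.minAreaRect(cv2.findNonZero(m))))
print(cv2.boxPoints(cv2.minAreaRect(cv2.findNonZero(m)))[:, :].shape, ray("top",cv2.boxPoints(cv2.minAreaRect(cv2.findNonZero(m))),.015).round(4))
m,b=blobs(I,(20,120,90),(35,255,255),(225,205,265,250));print("yel",b,cv2.boxPoints(cv2.minAreaRect(cv2.findNonZero(m))))
m,b=blobs(I,(0,0,120),(180,60,255),(400,262,432,296));print("coup",b)
c=max(cv2.findContours(m,0,1)[0],key=len);print(cv2.fitEllipse(c))
a=cv2.resize(I[200:275,222:372],None,fx=5,fy=5,interpolation=2);b=cv2.resize(I[255:305,385:435],None,fx=4,fy=4,interpolation=2)
d=cv2.resize(S[185:245,340:430],None,fx=4,fy=3.3333,interpolation=2)
o=np.zeros((580,750,3),np.uint8);o[:375]=a;o[375:575,:200]=b;o[375:575,220:580]=d
cv2.imwrite("pics/crop0.png",o)
E
```

```text
holes [([250, 227, 2, 3, 5], array([250.6, 228.2])), ([260, 229, 4, 4, 11], array([261.64, 230.55])), ([272, 232, 4, 3, 8], array([273.5, 233. ])), ([284, 234, 4, 4, 11], array([285.36, 235.55])), ([296, 237, 4, 3, 10], array([297.2, 238. ])), ([308, 239, 3, 4, 10], array([309.2, 240.5]))]
red [([329, 238, 10, 9, 68], array([333.37, 242.06]))] [([320, 233, 10, 14, 107], array([324.38, 238.62]))]
deck [[225.76266 240.8257 ]
 [232.96176 206.92995]
 [362.7784  234.50163]
 [355.5793  268.3974 ]]
(4, 2) [[ 0.5786  0.3311  0.015 ]
 [ 0.6768  0.3111  0.015 ]
 [ 0.591  -0.0612  0.015 ]
 [ 0.4945 -0.0386  0.015 ]]
yel [([232, 212, 21, 29, 421], array([242.28, 225.95]))] [[231.31238 238.02556]
 [237.85461 209.2397 ]
 [253.19843 212.72694]
 [246.65619 241.5128 ]]
coup [([406, 269, 20, 21, 94], array([415.33, 279.32]))]
((415.2984924316406, 278.7454528808594), (19.035181045532227, 19.611087799072266), 159.61715698242188)
```

View pics/crop0.png

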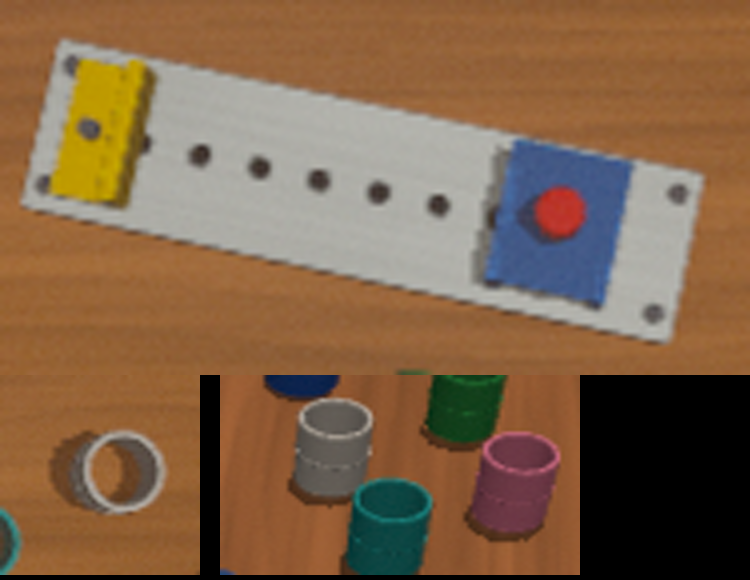

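```bash
python3 - <<'E'
from h import *
from scipy.optimize import least_squares
I=cv2.imread("pics/top0.png");S=cv2.imread("pics/side0.png")
holes=np.array([[261.64,230.55],[273.5,233],[285.36,235.55],[297.2,238],[309.2,240.5]])
H=ray("top",holes,.015);K=ray("top",[[333.4,242.1]],.118)[0];Ks=ray("side",[[325,235]],.118)[0]
cor=ray("top",[[225.8,240.8],[233,206.9],[362.8,234.5],[355.6,268.4]],.015)
print("knob",K,Ks);print("coup",ray("top",[[415.3,278.75]],.07))
C=np.array([[-.05,.19],[.05,.19],[.05,-.19],[-.05,-.19]])
def T(p,a):
    c,s=np.cos(p[2]),np.sin(p[2]);return np.atleast_2d(a)@np.array([[c,s],[-s,c]])+p[:2]
def inv(p,P):
    c,s=np.cos(p[2]),np.sin(p[2]);return (np.atleast_2d(P)[:,:2]-p[:2])@np.array([[c,-s],[s,c]])
f=lambda p:np.r_[(T(p,C)-cor[:,:2]).ravel()*.5,inv(p,H)[:,0],(inv(p,K)-[0,-.115]).ravel()]
p=least_squares(f,[.58,.12,-.2]).x;print("jig",p,np.degrees(p[2]),(f(p)*1e3).round(1));print("Ks in jig",inv(p,Ks),"holes",inv(p,H).round(4).tolist())
# yellow extents along jig y, at top image row lines x=-.03..+.03
hsv=cv2.cvtColor(I,cv2.COLOR_BGR2HSV)
for X in(-.025,.025):
    out=[]
    for y in np.arange(.08,.2,.002):
        u=proj("top",[*T(p,[X,y])[0],.015])[0].astype(np.float32)
        v=cv2.getRectSubPix(I,(1,1),(float(u[0]),float(u[1])))[0,0];out.append((round(y,3),int(v[2])-int(v[0])))
    print(X,out)
np.save("jig.npy",p)
m=cv2.inRange(hsv,(20,120,60),(35,255,255));m[:, :225]=0;m[:,265:]=0
best=[]
for name,img in(("top",I),("side",S)):
    hs=cv2.cvtColor(img,cv2.COLOR_BGR2HSV);m=cv2.inRange(hs,(18,120,50),(38,255,255))>0
    k=np.zeros_like(m);
    if name=="top":k[205:250,225:265]=1
    else:k[310:365,255:310]=1
    m&=k
    for fy in np.arange(.105,.150,.0025):
        P=lambda a:proj(name,np.array([[*T(p,[x,fy+y])[0],.015+z] for x,y,z in a])).astype(np.float32)
        M=np.zeros(m.shape,np.uint8)
        b=lambda y0,y1,h:[(x,y,z) for x in(-.04,.04) for y in(y0,y1) for z in(0,h)]
        for q in(b(0,.01,.05),b(0,.045,.01)):
            cv2.fillConvexPoly(M,cv2.convexHull(np.round(P(q)*16).astype(np.int32)),1,shift=4)
        best.append((name,round(fy,4),round((M.astype(bool)&m).sum()/(M.astype(bool)|m).sum(),3)))
print([b for b in best if b[2]>.75])
E
```

```text
knob [0.55882892 0.02429474 0.118     ] [0.5616967  0.02065956 0.118     ]
coup [[ 0.46090739 -0.19681019  0.07      ]]
jig [ 0.58553556  0.13580486 -0.22683435] -12.99665100821256 [ 0.4  0.6  0.  -0.7  0.3  0.3 -0.2  0.3 -0.1  0.2  0.1  0.4  0.6 -0.9
  0.3]
Ks in jig [[ 0.00266731 -0.11755686]] holes [[-0.0001, 0.0948], [0.0002, 0.0599], [0.0001, 0.025], [0.0004, -0.0097], [0.0006, -0.0448]]
-0.025 [(np.float64(0.08), 6), (np.float64(0.082), 8), (np.float64(0.084), 8), (np.float64(0.086), 7), (np.float64(0.088), 8), (np.float64(0.09), 7), (np.float64(0.092), 6), (np.float64(0.094), 6), (np.float64(0.096), 7), (np.float64(0.098), 7), (np.float64(0.1), 7), (np.float64(0.102), 6), (np.float64(0.104), 6), (np.float64(0.106), 5), (np.float64(0.108), 7), (np.float64(0.11), 8), (np.float64(0.112), 9), (np.float64(0.114), 9), (np.float64(0.116), 8), (np.float64(0.118), 8), (np.float64(0.12), 7), (np.float64(0.122), 8), (np.float64(0.124), 9), (np.float64(0.126), 12), (np.float64(0.128), 26), (np.float64(0.13), 49), (np.float64(0.132), 77), (np.float64(0.134), 82), (np.float64(0.136), 103), 
[... 2001 characters left out ...]
(np.float64(0.178), 21), (np.float64(0.18), 8), (np.float64(0.182), 7), (np.float64(0.184), 7), (np.float64(0.186), 9), (np.float64(0.188), 15), (np.float64(0.19), 48), (np.float64(0.192), 78), (np.float64(0.194), 90), (np.float64(0.196), 90), (np.float64(0.198), 88)]
[('top', np.float64(0.125), np.float64(0.784)), ('top', np.float64(0.1275), np.float64(0.838)), ('top', np.float64(0.13), np.float64(0.838)), ('top', np.float64(0.1325), np.float64(0.788)), ('side', np.float64(0.1225), np.float64(0.768)), ('side', np.float64(0.125), np.float64(0.829)), ('side', np.float64(0.1275), np.float64(0.844)), ('side', np.float64(0.13), np.float64(0.833)), ('side', np.float64(0.1325), np.float64(0.796))]
```

Choice confirmed: the close crop shows the white tube with a bead, and the pink, green and turquoise ones are clearly coloured. The jig pose is about (0.5855, 0.1358) at −13°, with the fence face at jig y ≈ 0.129. I'll turn the tool's closing axis along jig x and go above the coupling.

play_rows(translation=[[0,0,0],[0,0,0],[0,0,0],[0,0,0],[0,0,0],[0,0,0],[0.0364,0.0129,0],[0.0364,0.0129,0],[0.0364,0.0129,0],[0.0364,0.0129,0],[0.0364,0.0129,0],[0.0364,0.0129,0],[0.0364,0.0129,0],[0.0364,0.0129,0],[0.0364,0.0129,0],[0.0364,0.0129,0],[0.0364,0.0129,0],[0.0364,0.0129,0],[0,0,0],[0,0,0]], delta_rot=[[0,0,-9.5],[0,0,-9.5],[0,0,-9.5],[0,0,-9.5],[0,0,-9.5],[0,0,-9.7],[0,0,0],[0,0,0],[0,0,0],[0,0,0],[0,0,0],[0,0,0],[0,0,0],[0,0,0],[0,0,0],[0,0,0],[0,0,0],[0,0,0],[0,0,0],[0,0,0]], grip=[1,1,1,1,1,1,1,1,1,1,1,1,1,1,1,1,1,1,1,1], squeeze=15)

```text
clock: 3.3
tool_pos: [0.4604, -0.1979, 0.3027]
eef_rot: [0.783, 0.622, -0.001, 0.0]
contact_force: [-0.1, -0.6, 0.1]
opening: 1.001
finger_force: 0.0
```

play_rows(translation=[[0.001,0,0.03],[0,0,0.03],[0,0,0.03],[0,0,0.03],[0,0,0.025],[0,0,0.025],[0,0,0.02],[0,0,0.015],[0,0,0.0075],[0,0,0],[0,0,0],[0,0,0],[0,0,0],[0,0,0],[0,0,0],[0,0,0],[0,0,0],[0,0,0]], delta_rot=[[0,0,0],[0,0,0],[0,0,0],[0,0,0],[0,0,0],[0,0,0],[0,0,0],[0,0,0],[0,0,0],[0,0,0],[0,0,0],[0,0,0],[0,0,0],[0,0,0],[0,0,0],[0,0,0],[0,0,0],[0,0,0]], grip=[1,1,1,1,1,1,1,1,1,1,-1,-1,-1,-1,-1,-1,-1,-1], squeeze=15)

```text
clock: 5.55
tool_pos: [0.4616, -0.1963, 0.0905]
eef_rot: [0.783, 0.623, 0.0, 0.001]
contact_force: [0.7, -0.2, 5.6]
opening: 0.623
finger_force: 15.0
```

play_rows(translation=[[0,0,-0.01],[0,0,-0.03],[0,0,-0.04],[0,0,-0.04],[0,0,-0.04],[0.037,0.0038,0],[0.037,0.0038,0],[0.037,0.0038,0],[0.037,0.0038,0],[0.037,0.0038,0],[0.037,0.0038,0],[0.037,0.0038,0],[0.037,0.0038,0],[0.037,0.0038,0],[0.037,0.0038,0],[0.037,0.0038,0],[0.037,0.0042,0],[0,0,0],[0,0,0],[0,0,0]], delta_rot=[[0,0,0],[0,0,0],[0,0,0],[0,0,0],[0,0,0],[0,0,0],[0,0,0],[0,0,0],[0,0,0],[0,0,0],[0,0,0],[0,0,0],[0,0,0],[0,0,0],[0,0,0],[0,0,0],[0,0,0],[0,0,0],[0,0,0],[0,0,0]], grip=[-1,-1,-1,-1,-1,-1,-1,-1,-1,-1,-1,-1,-1,-1,-1,-1,-1,-1,-1,-1], squeeze=15)

```text
clock: 8.05
tool_pos: [0.6054, 0.224, 0.25]
eef_rot: [0.783, 0.622, -0.001, 0.0]
contact_force: [0.6, -0.6, -1.0]
opening: 0.622
finger_force: 15.0
```

```bash
python3 - <<'E'
from h import *
s=r.get_state();p=np.load("jig.npy");c,q=np.cos(p[2]),np.sin(p[2])
print(s["tool_pos"],s["eef_rot"],s["opening"],"jig xy",(s["tool_pos"][:2]-p[:2])@np.array([[c,-q],[q,c]]),R.from_quat(s["eef_rot"]).as_matrix().round(3))
S=r.snapshot("side");T=r.snapshot("top")
cv2.imwrite("pics/lift.png",np.hstack([cv2.resize(S[150:380,200:420],(400,418)),cv2.resize(T[150:320,200:363],(400,418))]))
E
```

```text
[0.60544663 0.22401182 0.25003448] [ 7.83129677e-01  6.21857413e-01 -1.01819876e-03  4.81058940e-04] 0.6224092213972665 jig xy [-0.00043621  0.09042527] [[ 0.227  0.974 -0.001]
 [ 0.974 -0.227 -0.002]
 [-0.002 -0.001 -1.   ]]
```

View pics/lift.png

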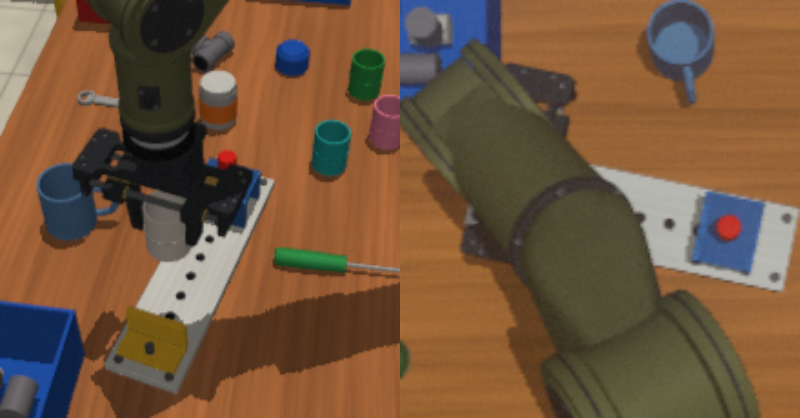

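The white coupling is held upright (crop (168,225)), about 11 mm short of the fence and on the centre line. Descending.

play_rows(translation=[[0,0,0.02],[0,0,0.03],[0,0,0.03],[0,0,0.025],[0,0,0.02],[0,0,0.01],[0,0,0.006],[0,0,0],[0,0,0.001],[0,0,0.001],[0,0,0],[0,0,0]], delta_rot=[[0,0,0],[0,0,0],[0,0,0],[0,0,0],[0,0,0],[0,0,0],[0,0,0],[0,0,0],[0,0,0],[0,0,0],[0,0,0],[0,0,0]], grip=[-1,-1,-1,-1,-1,-1,-1,-1,-1,-1,-1,-1])

```text
clock: 9.65
tool_pos: [0.6057, 0.2261, 0.1073]
eef_rot: [0.783, 0.623, 0.0, 0.0]
contact_force: [-0.2, -0.2, -1.0]
opening: 0.624
finger_force: 15.0
```

play_rows(translation=[[0.002,0,0],[0.002,0,0],[0.002,0,0],[0.001,0,0],[0,0,0],[0,0,0]], delta_rot=[[0,0,0],[0,0,0],[0,0,0],[0,0,0],[0,0,0],[0,0,0]], grip=[-1,-1,-1,-1,-1,-1])

```text
clock: 10.4
tool_pos: [0.6073, 0.2328, 0.1072]
eef_rot: [0.783, 0.623, -0.0, 0.0]
contact_force: [0.1, -0.4, -1.6]
opening: 0.623
finger_force: 15.0
```

play_rows(translation=[[0.001,0,0],[0.0,0,0],[0.001,0,0],[0,0,0],[0,0,0]], delta_rot=[[0,0,0],[0,0,0],[0,0,0],[0,0,0],[0,0,0]], grip=[-1,-1,-1,-1,-1])

```text
clock: 11.02
tool_pos: [0.6077, 0.2349, 0.1072]
eef_rot: [0.783, 0.623, -0.0, 0.0]
contact_force: [0.1, 0.3, -1.9]
opening: 0.623
finger_force: 15.0
```

play_rows(translation=[[0.001,0,0],[0.0,0,0],[0.001,0,0],[0,0,0],[0,0,0]], delta_rot=[[0,0,0],[0,0,0],[0,0,0],[0,0,0],[0,0,0]], grip=[-1,-1,-1,-1,-1])

```text
clock: 11.65
tool_pos: [0.6081, 0.2362, 0.1071]
eef_rot: [0.783, 0.622, -0.0, 0.0]
contact_force: [-0.8, -2.3, -0.4]
opening: 0.627
finger_force: 15.0
```

play_rows(translation=[[-0.0008,0,0],[0,0,0.001],[0,0,0.001],[0,0,0],[0,0,0]], delta_rot=[[0,0,0],[0,0,0],[0,0,0],[0,0,0],[0,0,0]], grip=[-1,-1,-1,-1,-1])

```text
clock: 12.28
tool_pos: [0.6081, 0.2362, 0.1056]
eef_rot: [0.783, 0.623, 0.0, 0.0]
contact_force: [-1.6, -0.8, 4.8]
opening: 0.624
finger_force: 15.0
```

play_rows(translation=[[0,0,0],[0,0,0],[0,0,0],[0,0,0],[0,0,0]], delta_rot=[[0,0,0],[0,0,0],[0,0,0],[0,0,0],[0,0,0]], grip=[0.35,0.5,0.8,1,1])

```text
clock: 12.9
tool_pos: [0.608, 0.2361, 0.1051]
eef_rot: [0.783, 0.623, 0.0, 0.0]
contact_force: [-0.8, 0.3, -0.4]
opening: 0.999
finger_force: 0.0
```

play_rows(translation=[[0,0,-0.01],[0,0,-0.03],[0,0,-0.04],[0,0,-0.05],[-0.036,0,-0.012],[-0.036,0,0],[-0.036,0,0],[-0.036,0,0],[-0.036,0,0],[-0.036,0,0],[0,0,0],[0,0,0]], delta_rot=[[0,0,0],[0,0,0],[0,0,0],[0,0,0],[0,0,0],[0,0,0],[0,0,0],[0,0,0],[0,0,0],[0,0,0],[0,0,0],[0,0,0]], grip=[1,1,1,1,1,1,1,1,1,1,1,1])

```text
clock: 14.4
tool_pos: [0.5599, 0.0266, 0.2479]
eef_rot: [0.782, 0.623, 0.001, -0.0]
contact_force: [0.3, 0.0, -0.2]
opening: 0.999
finger_force: 0.0
```

```bash
python3 - <<'E'
from h import *
s=r.get_state();p=np.load("jig.npy");c,q=np.cos(p[2]),np.sin(p[2])
inv=lambda P:(np.atleast_2d(P)[:,:2]-p[:2])@np.array([[c,-q],[q,c]])
print(s["clock"],s["tool_pos"],"jig",inv(s["tool_pos"]),R.from_quat(s["eef_rot"]).as_matrix().round(3))
S=r.snapshot("side");T=r.snapshot("top")
for n in("side","top"):print(n,[(inv(x["point"]).round(4),x["point"],round(x["confidence"],2)) for x in r.look_for(n,"coupling")],[(inv(x["point"]).round(4),x["confidence"]) for x in r.look_for(n,"knob_top")])
cv2.imwrite("pics/placed.png",np.hstack([cv2.resize(S[190:370,230:402],(400,418)),cv2.resize(T[190:290,215:311],(400,418))]))
E
```

```text
14.4 [0.55985561 0.02660409 0.24786202] jig [[-0.0004635  -0.11217867]] [[ 0.224  0.975  0.001]
 [ 0.975 -0.224  0.001]
 [ 0.001  0.001 -1.   ]]
side [(array([[-0.1823, -0.3421]]), [0.331, -0.1565, 0.047], 0.78), (array([[-0.118 , -0.2498]]), [0.4144, -0.0811, 0.0452], 0.61), (array([[-0.1203, -0.446 ]]), [0.368, -0.2717, 0.0476], 0.58)] [(array([[ 0.0004, -0.1054]]), 0.43)]
top [(array([[-0.1057, -0.4752]]), [0.3757, -0.3035, 0.0565], 0.56), (array([[ 0.0867, -0.2987]]), [0.6028, -0.1747, 0.0852], 0.51)] [(array([[ 0.0157, -0.4783]]), 0.23)]
```

View pics/placed.png

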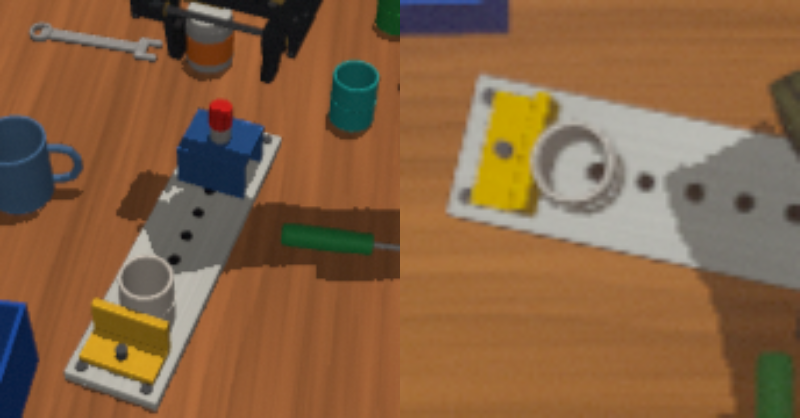

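The coupling stands upright against the fence, with its rim at crop (145,275) in the side view and (573,163) in the top view. The knob is free at (220,115). Next I grip the knob.

play_rows(translation=[[-0.003,0.0005,0.02],[0,0,0.025],[0,0,0.025],[0,0,0.015],[0,0,0.0095],[0,0,0],[0,0,0],[0,0,0],[0,0,0],[0,0,0],[0,0,0],[0,0,0],[0,0,0],[0,0,0],[0,0,0]], delta_rot=[[0,0,0],[0,0,0],[0,0,0],[0,0,0],[0,0,0],[0,0,0],[0,0,0],[0,0,0],[0,0,0],[0,0,0],[0,0,0],[0,0,0],[0,0,0],[0,0,0],[0,0,0]], grip=[1,1,1,1,1,1,-1,-1,-1,-1,-1,-1,-1,-1,-1], squeeze=40)

```text
clock: 16.58
tool_pos: [0.5626, 0.0217, 0.153]
eef_rot: [0.783, 0.622, 0.003, 0.002]
contact_force: [7.2, -2.2, -4.9]
opening: 0.282
finger_force: 40.0
```

play_rows(translation=[[0,0.002,0],[0,0.001,0],[0,0,-0.002],[0,0,-0.002],[0,0,-0.002],[0,0,-0.002],[0,0,0],[0,0,0]], delta_rot=[[0,0,0],[0,0,0],[0,0,0],[0,0,0],[0,0,0],[0,0,0],[0,0,0],[0,0,0]], grip=[-1,-1,-1,-1,-1,-1,-1,-1], squeeze=50)

```text
clock: 17.58
tool_pos: [0.5629, 0.0217, 0.1604]
eef_rot: [0.783, 0.623, 0.001, 0.0]
contact_force: [5.8, -1.4, -8.0]
opening: 0.285
finger_force: 50.0
```

play_rows(translation=[[0,0.002,-0.002],[0,0,-0.002],[0,0,-0.002],[0,0,-0.002],[0,0,-0.001],[0,0,0],[0,0,0]], delta_rot=[[0,0,0],[0,0,0],[0,0,0],[0,0,0],[0,0,0],[0,0,0],[0,0,0]], grip=[-1,-1,-1,-1,-1,-1,-1])

```text
clock: 18.45
tool_pos: [0.5632, 0.0216, 0.1689]
eef_rot: [0.782, 0.623, -0.001, -0.001]
contact_force: [1.1, 2.3, -20.3]
opening: 0.278
finger_force: 50.0
```

play_rows(translation=[[0,0,0.0005],[0,0,0],[0,0,0],[0,0,0],[0,0,0],[0,0,0]], delta_rot=[[0,0,0],[0,0,0],[0,0,0],[0,0,0],[0,0,0],[0,0,0]], grip=[-1,-1,-1,-1,-1,-1])

```text
clock: 19.2
tool_pos: [0.5633, 0.0216, 0.1689]
eef_rot: [0.782, 0.623, -0.001, -0.001]
contact_force: [-3.3, 4.0, -19.5]
opening: 0.281
finger_force: 50.0
```

```bash
python3 - <<'E'
from h import *
S=r.snapshot("side");T=r.snapshot("top")
cv2.imwrite("pics/held.png",np.hstack([cv2.resize(S[190:370,230:402],(400,418),interpolation=2),cv2.resize(T[190:290,215:311],(400,418))]))
print(r.get_state()["contact_force"],r.get_state()["tool_pos"])
E
```

```text
[ -3.32253346   4.00377412 -19.5467678 ] [0.56323993 0.02162086 0.16891207]
```

View pics/held.png

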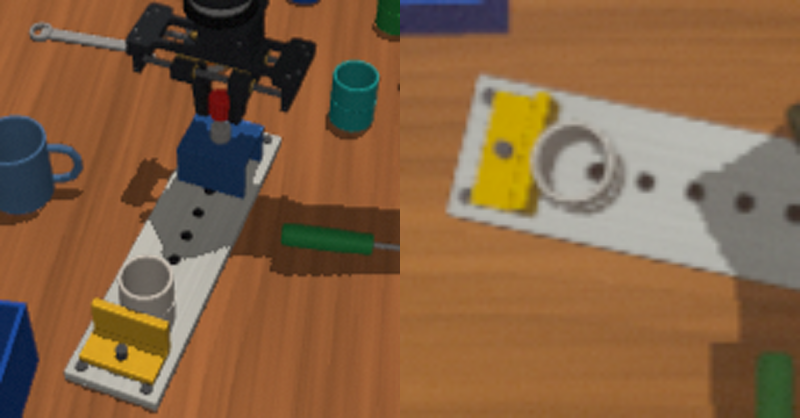

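The knob between the fingers at (220,105) stands clearly higher than before. The force is steady against the stop, and the coupling has not moved from the fence.

```bash
python3 -c "
from plant import r
print(r.finish_job())"
```

```text
the job is handed in; nothing more can be done
None
```

The white coupling stands upright against the fence face on the centre line, released, and the gripper is holding the red knob at the top of its travel (about 16 mm of lift, pressing against its stop). I handed the job in at about 19 s; the hand-in did not report a verdict.

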